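# Put the cam follower away and click the slide lid shut

### The job

Put the loose cam follower upright into the empty pocket of the follower case, then slide the orange lid shut along its channel until it has snapped over the brass ridge and stands home against the end stop. Go by feel and be gentle: the ridge wants a firm push, but do not ram the lid into the thin steel stop, whose place differs from case to case. Leave the stored followers and the other things on the bench alone.

Things in the scene. Friction and masses are not known exactly. Their poses are not given: they have to be found in the camera images.
- case: Black slide-lid case, 230 x 108 x 58 mm, screwed to the bench. Origin: centre of its underside, on the bench. Its x is the way the lid slides shut (towards world +y, give or take 25 degrees), z up. A lid channel runs along each long side: floor 43, roof 52.5 mm above the bench, 88 mm open between the lips. Blue insert with four round pockets, at x = 47 (empty), 5, -37 and -79 mm.
- case_pocket (a point): Centre of the floor of the empty pocket (12 mm above the bench), 47 mm from the case's origin along its x. Pocket 36 mm across and 10 mm deep, 1.5 mm chamfer; the insert's face is 22 mm above the bench, inner width of the case 88 mm.
- case_stop_mid (a point): Mark on the case at x = 99 mm, 47 mm above the bench: middle of the range of the end stop. The stop (end_stop in the rules), where the lid's front comes to rest, is the upturned end of a steel leaf catch that is screwed down in long slots: its face may sit up to 9 mm either way along the case's x, and is not measured. It bends if the lid presses on it with over 22 N.
- follower_mid (a point): Centre, half-way up, of the loose cam follower: a plain upright steel cylinder 33 mm across, 26 mm high, about 75 g, standing on the bench to the left. Its z axis is its axis. In its pocket it stands 16 mm proud of the insert and 5 mm below the lid.
- lid_rib (a point): Centre of the thumb rib on the orange lid: 10 mm thick along the slide, 50 mm wide, 18 mm high, on the lid's top (51 mm above the bench; rib centre 60 mm). Its x is the slide direction, as the case's. Lid 214 x 98 x 8 mm, about 200 g, loose in its channel (play 1 mm each side, 1.5 mm in height), drags with about 1 N, starts 70 to 115 mm short of home. Push the rib's back or pinch it.
- lid_front (a point): Middle of the lid's front (leading) face, 187 mm ahead of the rib's centre. When shut this face stands against the stop. Under the lid, just behind this edge, a 3 mm lip and then a 12 mm wide cross groove, into which the ridge snaps.
- ridge (a joint): Brass ridge on a spring tongue of the catch, top 3 mm above the channel's floor, 7 to 9 mm before the stop, moving with it. Value: how far it is pressed down, m; 0 up, about 0.0015 under the lid's lip. The lip meets it 13 mm before home; getting over takes a push of 9 to 15 N; then the push falls away and the lid snaps on over the last 4 mm, with the ridge up (0) in its groove.
- stored1_mid (a point): Centre of the stored follower in the pocket at x = 5 mm (same part, 33 x 26 mm).
- stored2_mid (a point): Centre of the stored follower in the pocket at x = -37 mm, under the lid.
- stored3_mid (a point): Centre of the stored follower in the pocket at x = -79 mm, under the lid.
- lube: Bystander: bottle of assembly lube with a red cap, 48 mm across, 120 mm high. Origin: centre of its underside.
- bearing: Bystander: steel wheel bearing ring, 72 mm across, 30 mm high, lying flat. Origin: centre of its underside.
- spanner: Bystander: steel spanner, 160 mm long, lying on the bench. Origin: its middle, on the bench.
- elbow: Bystander: blue hose elbow, 50 mm across, about 80 mm long, lying on the bench. Origin: under its straight end part, on the bench.
There are look-alikes about, which are no part of the job. What is shaped like the part that bears follower_mid but purple is not meant.

How it is judged:
By the outcome, as a careful person would: the job done as asked, in the order asked, and still so for the second after the job is handed in, with the robot touching nothing.
It also fails if it takes over 50 s, if anything falls off the work surface, if the arm or the gripper's body presses on something with over 40 N, if the wrist force passes 120 N, or if a joint passes its speed limit or range.

### The arm

A 6-joint arm with a two-finger parallel gripper is mounted at the origin on the work surface. World frame = base frame: x ahead of the robot, y to its left, z up, the work surface at z = 0. Lengths are in mm, angles in degrees, forces in N, time in s.
With the tool pointing down it reaches from about 375 to 825 mm from the base axis. Payload 5.5 kg.
Tool frame: the origin (TCP) lies on the centre line of the jaws, within the pads' length; the fingertips stand 11 mm ahead of it and the grasp point (between the pads) lies 8 mm behind it (manip.tcp_to_tips is the distance from the TCP to the fingertips, in mm); z points along the fingers, y is the line along which they close (so a half turn about z gives the same grasp; the last joint's range is limited). The gripper opens to 85 mm and grips with 20 to 120 N. Pads are 22 mm wide; open, the fingers measure 114 mm over their backs; the gripper's body (76 mm by 85 mm) begins 54 mm behind the grasp point. The pads swing forward as they close: fully open they stand 13 mm farther back than shut.
Start: joints at [67.666, 17.962, -2.699, 69.339, 0, 90], TCP at [227.998, 554.988, 218.999] pointing down, gripper open.
Joint ranges: [-152.73, 152.73], [-39.44, 99.34], [-58.76, 71.6], [-118.89, 123.64], [-81.53, 83.1], [-180, 180]. Speed limits (degrees/s): [136.94, 136.94, 172.46, 180, 180, 180].

### API

Orientations are given as [roll, pitch, yaw] about the fixed x, y, z axes, in that order (R = Rz(yaw) Ry(pitch) Rx(roll)).
In Python, from cell import readout, eyes, manip gives the robot as it stands.
- The arm moves only by the tool drive_tool, never from a script. Its argument "commands" is a list of rows, each an object with "gripper": the opening, from 0 (shut) to 1 (fully open); "dp": the shift along the world's x, y, z in m, a list of three; "spin": the turn about the world's z in degrees. A call has exactly 8 rows; each row is the pose to reach, as a shift and turn from the pose commanded when the call began; what a row does not reach only later rows make up. A row lasts 1/8 s, in which the tool goes at most 62.5 mm and 10.7 degrees, less where a joint would pass 70% of its speed; a pose out of reach is approached as far as the arm can. A call with a gripper value outside its range is refused whole. The fingers move at their own pace and stop on an object; the grip force is fixed at half the most. Time passes only in rows, so rows that repeat a pose let the fingers close, or fill a call up. It gives the time, the measured TCP pose, the force, the opening and the grip force at its end, in the units of the state.
- readout.state(): the state, without advancing time (a new reading comes with each control period).
- eyes.get_image(name): name is "side" or "top" or "wrist"; returns (picture, depth): 384x512x3 uint8, red, green, blue; 384x512 float32, mm along the optical axis (not along the pixel's ray), 0 where there is no reading.
- eyes.camera_model(name): a dict with "vertical_fov" (degrees; the focal length in pixels is half the picture's height over the tangent of half this angle, whatever the lens; pixels are square), "cx", "cy" (the principal point, pixels), "origin" and "attitude" of the camera in the world; the wrist camera has in their place "mount" (4x4, takes a point from camera to tool coordinates, whose origin is the TCP and whose axes are the flange's). Camera axes: x right, y down, z forward; pixel columns grow to the right and rows downward; lengths in mm; the calibration is good to about 2 mm. A picture is of the moment at which its call begins: read the wrist's pose just before it. camera_model takes no time and is no camera call.
- manip.job_done(): hands the job in; it is judged then, once.
The state is a dict: "clock": time; "qpos": joint angles; "joint_vel": joint speeds; "joint_efforts": joint torques, N m; "tool_pos": TCP position; "orientation": TCP orientation; "contact_force": force on the tool from outside, world axes, zero at the start; "wrist_torque": the same for the moment, N m; "grip_width": finger opening in mm; "finger_force": force on a finger pad.
Only numpy, scipy, OpenCV 4.12 (cv2) and the standard library are available. Lean on these libraries where they do the work, as an engineer would, in place of code of your own. Each camera call takes 0.05 s, during which the arm holds its last target. There are 200 camera calls.

## Working session

There is one attempt and no reset: what is moved stays moved. The work goes in short steps, Python scripts to look and compute and a tool call to move; the robot and the scene stay as the last step left them, time stands still between calls to the robot, and variables do not carry over. Pictures are saved under pics/ and viewed, at most 10 in all, crops included, and the job is handed in when it is done.

Besides the shell and the picture viewer there is one more tool, called after "Call:" by a JSON object that holds its "name" and its "arguments", one argument or row to a line. drive_tool: Moves the arm, as the interface text tells. Its arguments: {"type":"object","properties":{"commands":{"type":"array","items":{"type":"object","properties":{"gripper":{"type":"number"},"dp":{"type":"array","items":{"type":"number"}},"spin":{"type":"number"}}}}},"required":["commands"]}

```bash
mkdir -p pics; ls
python3 - <<'E'
from cell import readout, eyes, manip
import numpy as np, cv2
for n in ("top","side"):
    p,d=eyes.get_image(n)
    np.savez(f"pics/{n}0.npz",p=p,d=d)
    cv2.imwrite(f"pics/{n}0.png",p[:,:,::-1])
    print(n,eyes.camera_model(n))
print(eyes.camera_model("wrist"))
print(readout.state())
E
```

```text
pics
top {'vertical_fov': 52.42767589702444, 'cx': 258.64690684777224, 'cy': 193.21479003802276, 'origin': array([ 484.99108548,   11.07601092, 1064.44431376]), 'attitude': array([-178.26646275,   -0.35209049,  -91.48158515])}
side {'vertical_fov': 51.85012701577647, 'cx': 249.4823825446967, 'cy': 193.4464810357516, 'origin': array([-38.61860778, 556.25116341, 638.44465326]), 'attitude': array([-125.6270753 ,   -0.66082862, -134.33677441])}
{'vertical_fov': 71.6694238635689, 'cx': 256.8729843996326, 'cy': 193.54985129499366, 'mount': array([[-1.36289742e-04, -9.56400047e-01, -2.92059807e-01,
         7.45212085e+01],
       [ 9.99999960e-01, -2.02623284e-04,  1.96874684e-04,
        -2.90762361e-02],
       [-2.47469074e-04, -2.92059768e-01,  9.56400037e-01,
        -1.54475707e+02],
       [ 0.00000000e+00,  0.00000000e+00,  0.00000000e+00,
         1.00000000e+00]])}
{'clock': 0.1, 'qpos': array([ 6.76670718e+01,  1.79981646e+01, -2.74909239e+00,  6.93391360e+01,
        1.44152623e-04,  8.99998428e+01]), 'joint_vel': array([0.03651003, 0.00956399, 0.16027714, 0.01942902, 0.00798226,
       0.1596671 ]), 'joint_efforts': array([ 1.63900736e-04, -5.40770710e+01,  3.40541410e+01,  1.12006612e-02,
       -7.37942827e-06, -4.19202220e-07]), 'tool_pos': array([227.78778994, 554.49838085, 218.2369114 ]), 'orientation': array([-1.79913607e+02, -1.44389438e-04,  1.57667229e+02]), 'contact_force': array([-0.83507201,  0.39266742,  0.51825462]), 'wrist_torque': array([-0.0472022 , -0.02213041,  0.01316853]), 'finger_force': 0.0, 'grip_width': 85.23291828297042}
```

View pics/top0.png

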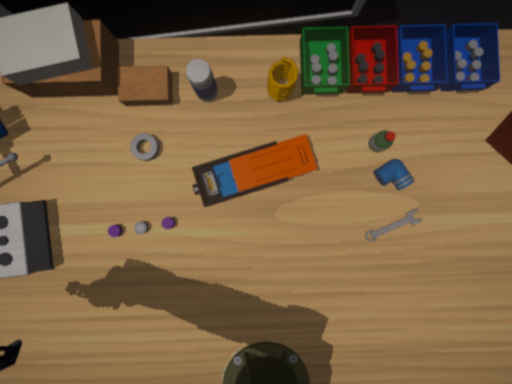

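View pics/side0.png

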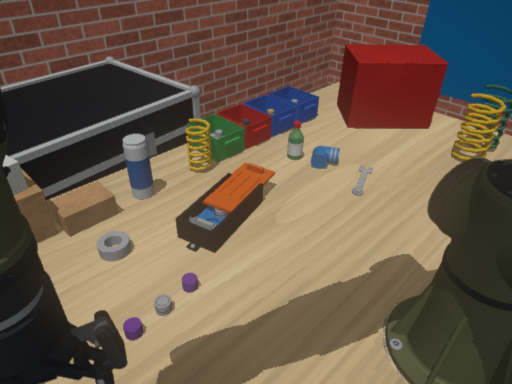

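The top view shows the grey follower at (141,227) between two purple look-alikes, the case from (195,190) to (315,150), and the lid's rib near (304,148). I'll measure these next.

```bash
cat > h.py <<'E'
import numpy as np, cv2
from scipy.spatial.transform import Rotation as R
from cell import readout, eyes, manip
def pose(cam, st=None):
    m=eyes.camera_model(cam)
    f=192/np.tan(np.radians(m['vertical_fov']/2))
    if cam=='wrist':
        T=np.eye(4);T[:3,:3]=R.from_euler('xyz',st['orientation'],degrees=True).as_matrix();T[:3,3]=st['tool_pos']
        T=T@m['mount']; return f,m['cx'],m['cy'],T[:3,:3],T[:3,3]
    return f,m['cx'],m['cy'],R.from_euler('xyz',m['attitude'],degrees=True).as_matrix(),np.array(m['origin'])
def cloud(d,P):
    f,cx,cy,Rm,o=P
    v,u=np.mgrid[:384,:512]
    c=np.stack([(u-cx)/f*d,(v-cy)/f*d,d],-1)
    w=c@Rm.T+o; w[d<=0]=np.nan
    return w
def atz(u,v,z,P):
    f,cx,cy,Rm,o=P
    r=Rm@np.array([(u-cx)/f,(v-cy)/f,1.]); return o+r*(z-o[2])/r[2]
def snap(name,tag):
    st=readout.state(); p,d=eyes.get_image(name); P=pose(name,st)
    np.savez(f"pics/{tag}.npz",p=p,d=d); cv2.imwrite(f"pics/{tag}.png",p[:,:,::-1])
    return p,d,P,cloud(d,P),st
E
python3 - <<'E'
from h import *
z=np.load("pics/top0.npz");p,d=z['p'],z['d'];P=pose('top');w=cloud(d,P)
hsv=cv2.cvtColor(p,cv2.COLOR_RGB2HSV)
for u,v in [(115,230),(141,227),(168,223),(225,180),(210,183),(304,148),(300,150),(197,188),(260,165),(145,147),(382,141)]: print(u,v,hsv[v,u],w[v,u].round(0))
o=(hsv[...,0]<14)&(hsv[...,1]>200)&(hsv[...,2]>150)
o[:,:150]=0;o[:,350:]=0;o[:110]=0;o[220:]=0
q=w[o];q=q[~np.isnan(q[:,0])];print(len(q),np.percentile(q[:,2],[5,25,50,75,95,99]))
lo=q[q[:,2]<56][:,:2].astype(np.float32);r=cv2.minAreaRect(lo);print(r,cv2.boxPoints(r))
hi=q[q[:,2]>63];print('rib',len(hi),hi.mean(0) if len(hi) else '')
a=w[215:240,130:152].reshape(-1,3);a=a[a[:,2]>15];print('fol',len(a),a.mean(0))
E
python3 -c "
import cv2;i=cv2.imread('pics/top0.png')[125:240,100:330];cv2.imwrite('pics/c1.png',cv2.resize(i,None,fx=3.4,fy=3.4,interpolation=cv2.INTER_CUBIC))"
```

```text
115 230 [140 145 116] [428. 388.  24.]
141 227 [174   9 140] [435. 318.  27.]
168 223 [141 137 117] [443. 246.  28.]
225 180 [104 176 136] [555.  94.  13.]
210 183 [ 20 182 130] [545. 130.  48.]
304 148 [ 12 250 156] [ 631. -117.   51.]
300 150 [ 12 247 154] [ 623. -105.   69.]
197 188 [  5  15 104] [535. 171.   7.]
260 165 [ 12 249 166] [589.  -1.  49.]
145 147 [ 17 121 165] [652. 311.  -1.]
382 141 [50 94 76] [ 638. -309.   90.]
2642 [48.77046167 50.48935602 51.72370794 52.99172147 55.24396896 69.57186046]
((592.8602905273438, -34.53965759277344), (95.55271911621094, 210.79051208496094), 15.976728439331055) [[ 517.9197     53.63426 ]
 [ 575.9391   -149.01416 ]
 [ 667.8009   -122.71358 ]
 [ 609.7815     79.934845]]
rib 53 [ 615.61653321 -109.68032767   69.59136904]
fol 130 [433.15846451 320.65537747  25.71577467]
```

View pics/c1.png

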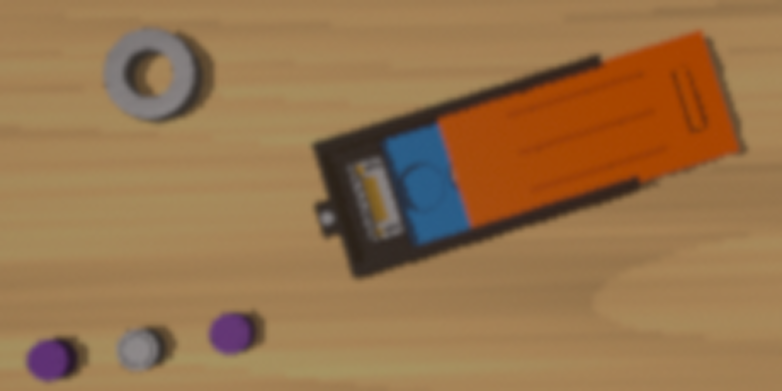

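The crop shows the pocket at about (425,188) ahead of the lid's front, with the white and brass catch to its left. The slide direction is about 106° yaw. I'll move over the follower and look with the wrist camera.

Call:
{"name": "drive_tool", "arguments": {
  "commands": [
    {"dp": [0.03,-0.03,-0.01],"spin": -8,"gripper": 1},
    {"dp": [0.07,-0.08,-0.02],"spin": -16,"gripper": 1},
    {"dp": [0.11,-0.125,-0.035],"spin": -25,"gripper": 1},
    {"dp": [0.15,-0.17,-0.05],"spin": -34,"gripper": 1},
    {"dp": [0.19,-0.215,-0.06],"spin": -43,"gripper": 1},
    {"dp": [0.205,-0.235,-0.07],"spin": -51.7,"gripper": 1},
    {"dp": [0.205,-0.235,-0.07],"spin": -51.7,"gripper": 1},
    {"dp": [0.205,-0.235,-0.07],"spin": -51.7,"gripper": 1}
  ]
}}

```text
clock: 1.1
tool_pos: [432.6, 320.4, 149.0]
orientation: [-180.0, -0.0, 106.1]
contact_force: [-0.3, 0.1, -0.1]
grip_width: 85.4
finger_force: 0.0
```

Run:
```python
from h import *
p,d,P,w,st=snap('wrist','w1')
print(st['tool_pos'],st['orientation'],st['contact_force'],manip.tcp_to_tips)
m=(w[...,2]>18)&(w[...,2]<34)
n,l,s,c=cv2.connectedComponentsWithStats(m.astype(np.uint8))
for i in range(1,n):
    if s[i,4]>300:
        a=w[l==i]; top=a[a[:,2]>np.nanmedian(a[:,2])-2]
        (x,y),r=cv2.minEnclosingCircle(top[:,:2].astype(np.float32))
        print(s[i],c[i].round(),np.nanmedian(a,0).round(1),(x,y,r),p[int(c[i][1]),int(c[i][0])])
```

```text
[432.62895678 320.39306192 149.01449446] [-1.79977106e+02 -2.00147976e-02  1.06073744e+02] [-0.28644919  0.06979761 -0.13279226] 11.0
[255  98  33  34 849] [271. 115.] [426.  393.7  25.8] (426.0830383300781, 393.5276184082031, 16.311086654663086) [102  64 115]
[243 166  30  31 720] [258. 181.] [432.1 324.4  25.7] (432.3620300292969, 323.42706298828125, 16.41687774658203) [134 130 127]
[ 399  212   68   60 2593] [433. 242.] [645.5 311.6  29.1] (648.2230224609375, 309.3773498535156, 36.61857223510742) [147 126  97]
[235 228  29  27 610] [249. 241.] [442.6 253.   25.6] (443.0127868652344, 251.4161376953125, 16.313867568969727) [59 40 60]
[485 272  27  49 557] [500. 299.] [764.4 261.6  25.3] (764.5457763671875, 262.84710693359375, 27.274023056030273) [56 42 29]
[259 315  83  11 638] [301. 320.] [540.9 165.3  24.9] (535.2534790039062, 164.10171508789062, 52.76752471923828) [20 16 13]
```

View pics/w1.png

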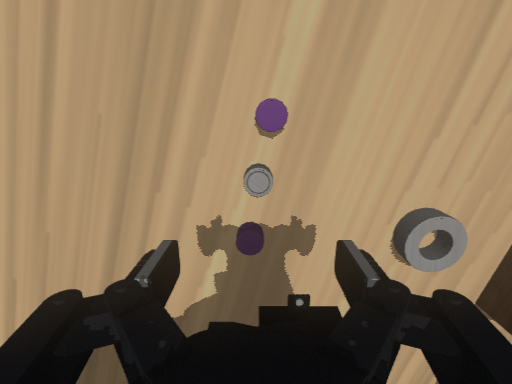

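The wrist view shows the grey follower at (258,181), with purple ones at (271,115) and (249,241). The follower is at (432.3, 323.4) in world coordinates, so I'll descend and grip.

Call:
{"name": "drive_tool", "arguments": {
  "commands": [
    {"dp": [0,0.003,-0.03],"spin": 0,"gripper": 1},
    {"dp": [0,0.003,-0.07],"spin": 0,"gripper": 1},
    {"dp": [0,0.003,-0.105],"spin": 0,"gripper": 0.8},
    {"dp": [0,0.003,-0.126],"spin": 0,"gripper": 0.6},
    {"dp": [0,0.003,-0.126],"spin": 0,"gripper": 0.5},
    {"dp": [0,0.003,-0.126],"spin": 0,"gripper": 0.3},
    {"dp": [0,0.003,-0.126],"spin": 0,"gripper": 0.2},
    {"dp": [0,0.003,-0.126],"spin": 0,"gripper": 0.2}
  ]
}}

```text
clock: 2.15
tool_pos: [433.6, 323.5, 24.0]
orientation: [179.9, -0.0, 106.0]
contact_force: [-0.3, -0.3, -0.0]
grip_width: 17.2
finger_force: 0.0
```

Run:
```python
from h import *
p,d,P,w,st=snap('wrist','w2')
snap('side','s2')
i=np.hstack([p[:,:,::-1][:,100:420], cv2.resize(cv2.imread('pics/s2.png')[220:384,60:260],(468,384))])
cv2.imwrite('pics/c2.png',i); print(st['tool_pos'],st['grip_width'],st['finger_force'])
```

```text
[433.57667997 323.50570979  23.95263041] 17.237315498792928 0.0
```

View pics/c2.png

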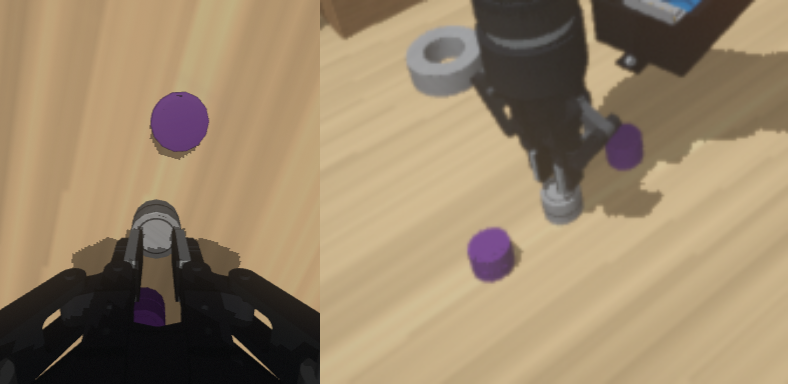

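Run:
```python
from h import *
z=np.load('pics/w2.npz');p,d=z['p'],z['d'];w=cloud(d,pose('wrist',readout.state()))
for v in (200,208,215,225,235,245,255,265,275,290): print(v,[tuple(w[v,u].round().astype(int)) if d[v,u]>0 else None for u in (225,235,245,256,268,278,288)])
m=(w[...,2]>22)&(w[...,2]<30);m[:,:228]=0;m[:,286:]=0;m[:195]=0;m[260:]=0
a=w[m];print(np.nanmin(a,0),np.nanmax(a,0))
```

```text
200 [(np.int64(407), np.int64(331), np.int64(-1)), (np.int64(414), np.int64(333), np.int64(-1)), (np.int64(421), np.int64(335), np.int64(-2)), (np.int64(428), np.int64(339), np.int64(3)), (np.int64(437), np.int64(340), np.int64(0)), (np.int64(444), np.int64(342), np.int64(-1)), (np.int64(450), np.int64(344), np.int64(0))]
208 [(np.int64(409), np.int64(326), np.int64(0)), (np.int64(416), np.int64(328), np.int64(0)), (np.int64(422), np.int64(335), np.int64(15)), (np.int64(428), np.int64(339), np.int64(20)), (np.int64(437), np.int64(339), np.int64(13)), (np.int64(445), np.int64(336), np.int64(0)), (np.int64(452), np.int64(338), np.int64(-1))]
215 [(np.int64(410), np.int64(320), np.int64(-1)), (np.int64(417), np.int64(328), np.int64(12)), (np.int64(422), np.int64(334), np.int64(24)), (np.int64(429), np.int64(337), np.int64(26)), (np.int64(436), np.int64(339), np.int64(25)), (np.int64(447), np.int64(331), np.int64(-1)), (np.int64(454), np.int64(333), np.int64(0))]
225 [(np.int64(412), np.int64(313), np.int64(-1)), (np.int64(418), np.int64(326), np.int64(25)), (np.int64(424), np.int64(328)
[... 1544 characters left out ...]
 np.int64(85)), (np.int64(423), np.int64(324), np.int64(74)), (np.int64(437), np.int64(276), np.int64(-2)), (np.int64(445), np.int64(279), np.int64(-1)), (np.int64(454), np.int64(281), np.int64(-1)), (np.int64(441), np.int64(329), np.int64(73)), (np.int64(442), np.int64(338), np.int64(85))]
290 [(np.int64(418), np.int64(337), np.int64(102)), (np.int64(425), np.int64(316), np.int64(72)), (np.int64(440), np.int64(266), np.int64(4)), (np.int64(449), np.int64(266), np.int64(0)), (np.int64(458), np.int64(268), np.int64(-1)), (np.int64(444), np.int64(322), np.int64(73)), (np.int64(439), np.int64(343), np.int64(102))]
[416.19370394 306.96247205  22.12614945] [445.96529125 339.52592109  27.25887598]
```

Run:
```python
from h import *
z=np.load('pics/w2.npz');p,d=z['p'],z['d'];w=cloud(d,pose('wrist',readout.state()))
for u in (232,235,238,275,278,281):
    print(u,[(v,*w[v,u].round().astype(int).tolist()) for v in range(222,242,2)])
z=np.load('pics/s2.npz');ws=cloud(z['d'],pose('side'))
# side camera: points in the neighbourhood of the follower/fingers
m=(np.abs(ws[...,0]-432)<35)&(np.abs(ws[...,1]-323)<20)&(ws[...,2]>5)&(ws[...,2]<80)
vs,us=np.where(m)
for v in range(vs.min(),vs.max(),4):
    k=us[vs==v]
    print(v,[(int(u),*ws[v,u].round().astype(int).tolist()) for u in k[::6]])
```

```text
232 [(222, 416, 323, 15), (224, 416, 324, 20), (226, 417, 325, 24), (228, 417, 324, 25), (230, 417, 330, 41), (232, 417, 330, 43), (234, 417, 330, 45), (236, 417, 330, 48), (238, 418, 330, 50), (240, 418, 330, 53)]
235 [(222, 418, 328, 25), (224, 418, 327, 26), (226, 418, 325, 24), (228, 419, 324, 25), (230, 418, 331, 41), (232, 419, 330, 43), (234, 419, 330, 45), (236, 419, 331, 48), (238, 419, 330, 50), (240, 419, 331, 53)]
238 [(222, 419, 329, 25), (224, 420, 328, 25), (226, 420, 326, 24), (228, 421, 325, 24), (230, 420, 331, 41), (232, 420, 330, 42), (234, 420, 331, 45), (236, 420, 332, 49), (238, 421, 331, 50), (240, 421, 331, 52)]
275 [(222, 442, 335, 25), (224, 442, 334, 25), (226, 442, 333, 25), (228, 443, 331, 25), (230, 440, 337, 40), (232, 440, 336, 43), (234, 440, 337, 46), (236, 440, 337, 48), (238, 439, 337, 51), (240, 439, 337, 54)]
278 [(222, 445, 333, 19), (224, 444, 334, 24), (226, 444, 333, 24), (228, 445, 332, 25), (230, 442, 337, 41), (232, 442, 337, 43), (234, 441, 337, 46), (236, 441, 337, 48), (238, 441, 337, 51), (240, 441, 337, 53)]
281 [(222, 450, 327, 0), (224, 451, 325, 0), (226, 452, 323, -1), (228, 452, 322, 0), (230, 444, 337, 39), (232, 443, 338, 45), (234, 443, 338, 46), (236, 443, 337, 48), (238, 442, 337, 51), (240, 442, 338, 54)]
277 [(143, 460, 338, 80)]
281 [(145, 449, 341, 79)]
285 [(149, 444, 337, 70), (155, 439, 328, 66)]
289 [(149, 451, 335, 51), (155, 438, 330, 58), (165, 408, 325, 79)]
293 [(151, 442, 337, 49), (157, 440, 326, 42), (163, 415, 327, 64), (169, 410, 318, 61)]
297 [(153, 439, 336, 39), (159, 442, 323, 26), (165, 414, 325, 52), (171, 414, 313, 42)]
301 [(154, 441, 335, 25), (160, 433, 327, 25), (166, 413, 325, 41)]
305 [(155, 431, 339, 25), (161, 423, 331, 26), (167, 416, 322, 25)]
309 [(155, 434, 339, 10), (161, 419, 334, 21), (167, 415, 324, 15)]
313 [(158, 425, 339, 7), (164, 416, 331, 9)]
```

The picture shows the jaws nearly shut above the follower rather than around it. Both cameras put the fingertips at z≈40 with the reported TCP at z=24. So the tips actually stand about 16 mm behind the reported TCP instead of 11 mm ahead, and I'll trust the measurement. I'll open, go lower and measure again before closing.

Call:
{"name": "drive_tool", "arguments": {
  "commands": [
    {"dp": [0,0,0],"spin": 0,"gripper": 0.75},
    {"dp": [0,0,0],"spin": 0,"gripper": 0.75},
    {"dp": [0,0,0],"spin": 0,"gripper": 0.75},
    {"dp": [0,0,0],"spin": 0,"gripper": 0.75},
    {"dp": [0,0,-0.01],"spin": 0,"gripper": 0.75},
    {"dp": [0,0,-0.02],"spin": 0,"gripper": 0.75},
    {"dp": [0,0,-0.022],"spin": 0,"gripper": 0.75},
    {"dp": [0,0,-0.022],"spin": 0,"gripper": 0.75}
  ]
}}

```text
clock: 3.25
tool_pos: [432.7, 322.8, 0.5]
orientation: [-180.0, 0.0, 106.0]
contact_force: [-0.8, -0.2, 0.2]
grip_width: 64.4
finger_force: 0.0
```

Run:
```python
from h import *
p,d,P,w,st=snap('wrist','w3')
print(st['tool_pos'],st['grip_width'],st['contact_force'])
t=st['tool_pos']; a=np.radians(st['orientation'][2]); X=np.array([np.cos(a),np.sin(a)]); Y=np.array([np.sin(a),-np.cos(a)])
q=w-t; lx=q[...,:2]@X; ly=q[...,:2]@Y
for s in (1,-1):
    m=(np.abs(lx-9)<6)&(s*ly>25)&(s*ly<65)&(w[...,2]>6)&(w[...,2]<60)
    print(s,m.sum(),np.percentile(w[...,2][m],[0,2,5,20]), np.percentile(ly[m],[2,50,98]))
m=(w[...,2]>22)&(w[...,2]<29)&(np.abs(ly)<22)&(np.abs(lx)<25); print('fol',np.nanmin(w[m],0),np.nanmax(w[m],0),m.sum())
```

```text
[432.6951345  322.75939731   0.54917849] 64.36229327661823 [-0.76784758 -0.16458672  0.17293047]
1 1203 [18.09229914 22.68188185 24.82254296 32.26571051] [31.60702604 34.55653658 44.88798509]
-1 1195 [17.9736052  22.75783701 24.72766757 32.30427421] [-45.2024353  -34.86125463 -31.96104786]
fol [416.24869687 306.89026649  22.00027294] [449.21967724 339.84212871  27.58570296] 2549
```

Call:
{"name": "drive_tool", "arguments": {
  "commands": [
    {"dp": [0,0,-0.004],"spin": 0,"gripper": 0.75},
    {"dp": [0,0,-0.007],"spin": 0,"gripper": 0.6},
    {"dp": [0,0,-0.007],"spin": 0,"gripper": 0.45},
    {"dp": [0,0,-0.007],"spin": 0,"gripper": 0.35},
    {"dp": [0,0,-0.007],"spin": 0,"gripper": 0.2},
    {"dp": [0,0,-0.007],"spin": 0,"gripper": 0.2},
    {"dp": [0,0,-0.007],"spin": 0,"gripper": 0.2},
    {"dp": [0,0,-0.007],"spin": 0,"gripper": 0.2}
  ]
}}

```text
clock: 4.3
tool_pos: [432.9, 323.0, -5.8]
orientation: [-180.0, -0.0, 106.0]
contact_force: [-2.4, -1.8, 5.5]
grip_width: 30.8
finger_force: 59.2
```

Call:
{"name": "drive_tool", "arguments": {
  "commands": [
    {"dp": [0,0,0.03],"spin": 0,"gripper": 0.2},
    {"dp": [0,-0.01,0.09],"spin": 0,"gripper": 0.2},
    {"dp": [0.02,-0.05,0.126],"spin": 0,"gripper": 0.2},
    {"dp": [0.045,-0.105,0.126],"spin": 0,"gripper": 0.2},
    {"dp": [0.07,-0.16,0.126],"spin": 0,"gripper": 0.2},
    {"dp": [0.1,-0.215,0.126],"spin": 0,"gripper": 0.2},
    {"dp": [0.125,-0.265,0.126],"spin": 0,"gripper": 0.2},
    {"dp": [0.14,-0.291,0.126],"spin": 0,"gripper": 0.2}
  ]
}}

```text
clock: 5.3
tool_pos: [574.1, 29.2, 119.7]
orientation: [180.0, 0.0, 105.8]
contact_force: [0.2, 0.1, -1.0]
grip_width: 31.0
finger_force: 59.7
```

Run:
```python
from h import *
import time
for k in range(3): p,d,P,w,st=snap('wrist','w4')
np.save('pics/w4st.npy',np.r_[st['tool_pos'],st['orientation']])
print(st['tool_pos'],st['orientation'],st['grip_width'],st['finger_force'],st['joint_vel'].round(1))
cv2.imwrite('pics/w4b.png',cv2.resize(p[:,:,::-1][:300],None,fx=1.5,fy=1.5,interpolation=cv2.INTER_CUBIC))
```

```text
[574.59430192  29.09522591 119.57889736] [1.79958988e+02 5.98559224e-02 1.05730681e+02] 31.134876150367617 59.65261101722717 [ 2.9 -0.9 -1.7  0.7  1.9  1.6]
```

View pics/w4b.png

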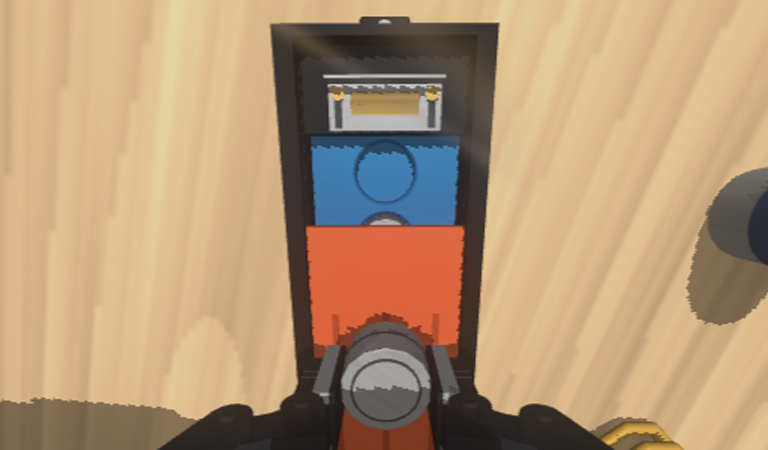

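The wrist view shows the pocket centred at about (385,172) in the enlarged picture, and a stored follower peeking out ahead of the lid's front at row 226. The steel leaf is at (385,105) with its upturned stop at row ~77, and the follower is in the jaws at (386,380). I'll measure these.

Run:
```python
from h import *
z=np.load('pics/w4.npz');p,d=z['p'],z['d'];s=np.load('pics/w4st.npy');st=dict(tool_pos=s[:3],orientation=s[3:])
P=pose('wrist',st);w=cloud(d,P)
# case top: walls
m=(w[...,2]>54)&(w[...,2]<62)&(p.max(-1)<70); m[240:]=0
n,l,ss,c=cv2.connectedComponentsWithStats(m.astype(np.uint8)); i=1+ss[1:,4].argmax(); q=w[l==i][:,:2]; print(ss[i])
for yaw in (None,):
    r=cv2.minAreaRect(q.astype(np.float32)); print('rect',r,cv2.boxPoints(r).round(1).tolist())
# wall outer edges: for rows, left/right extreme at z~58
L=[];Rr=[]
for v in range(30,225,3):
    u=np.where(l[v]==i)[0]
    if len(u)>4: L.append(w[v,u.min()][:2]);Rr.append(w[v,u.max()][:2])
for e in (L,Rr):
    e=np.array(e); k=np.polyfit(e[:,1],e[:,0],1); res=e[:,0]-np.polyval(k,e[:,1]); g=abs(res)<2; k=np.polyfit(e[g,1],e[g,0],1); print('yaw',90+np.degrees(np.arctan(-k[0])),'x at y=100',np.polyval(k,100),g.sum())
# pocket: blue region, floor by depth
hsv=cv2.cvtColor(p,cv2.COLOR_RGB2HSV); b=(hsv[...,0]>95)&(hsv[...,0]<115)&(hsv[...,1]>100); b[:85]=0;b[152:]=0;b[:,200:310]&=True;b[:,:200]=0;b[:,312:]=0
zz=w[...,2]; print('blue z',np.nanpercentile(zz[b],[5,25,50,75,95]))
fl=b&(zz<16.5); q=w[fl]; print('floor',fl.sum(),cv2.minEnclosingCircle(q[:,:2].astype(np.float32)),q.mean(0))
t=w[b&(zz>19)]; r=cv2.minAreaRect(t[:,:2].astype(np.float32)); print('insert',r)
print('at',atz(385/1.5,172/1.5,22,P))
# dark ring ellipse
g=cv2.GaussianBlur(cv2.cvtColor(p,cv2.COLOR_RGB2GRAY),(0,0),.7)
sub=g[88:145,225:290]; print(sub[::4,::4])
# held follower
m=(hsv[...,1]<50)&(d<260)&(d>0); m[:200]=0; m[:,:225]=0; m[:,290:]=0
q=w[m]; print('held z',np.percentile(q[:,2],[5,50,95])); 
tp=q[abs(q[:,2]-np.percentile(q[:,2],60))<3]; print(cv2.minEnclosingCircle(tp[:,:2].astype(np.float32)))
```

```text
[ 182   23   27  217 2572]
rect ((513.8139038085938, 63.980140686035156), (9.53414249420166, 169.67300415039062), 15.898591041564941) [[486.0, 144.3000030517578], [532.5, -18.899999618530273], [541.5999755859375, -16.299999237060547], [495.20001220703125, 146.89999389648438]]
yaw 105.9733108024125 x at y=100 499.2789677668117 65
yaw 105.8676680767535 x at y=100 508.1547063884258 65
blue z [11.07362387 19.99495021 21.25600354 21.86123198 22.61330139]
floor 1245 ((557.079345703125, 89.70378112792969), 27.032466888427734) [554.44061709  97.98173789  11.65322594]
insert ((555.7330322265625, 93.64556884765625), (88.25741577148438, 52.338932037353516), 15.880613327026367)
at [554.83608563  98.77274475  22.        ]
[[ 64  53  57  56  49  54  53  55  51  57  52  52  53  56  56  55  65]
 [ 65  65  65  65  65  66  65  63  61  64  66  66  66  66  66  67  69]
 [ 66  72  66  76  66  59  56  64  66  63  55  64  72  66  71  66  75]
 [115 115 116 116  81  66  66  68  67  72  67  61 102 116 116 116 115]
 [115 115 115 105  62 115 115 116 116 116 116 114  64 114 116 115 115]
 [113 114 114  80 111 115 115 115 115 115 115 115  78 100 115 115 114]
 [112 112 113  70 113 113 114 114 114 114 114 114 108  90 114 114 113]
 [111 112 112  77 112 112 113 113 113 113 113 112 108  87 112 112 112]
 [111 111 111  82 111 112 112 112 112 112 112 112 109  98 111 111 112]
 [109 111 111 102 106 111 112 112 111 111 111 111  92 110 111 111 111]
 [109 109 109 110  89 109 111 111 111 111 111 103  99 110 110 109 110]
 [109 110 109 110 109  92 100 109 109 109  91  99 110 110 109 110 109]
 [109 108 108 109 109 109 107 100  96 102 108 109 109 110 109 109 109]
 [108 107 108 109 109 109 108 101  90 101 109 109 109 109 109 108 108]
 [108 108 108 108 108  86  71  77  88  75  70  97 108 108 108 108 108]]
held z [139.92604597 206.34117336 223.94527569]
((571.4882202148438, 40.044715881347656), 9.612787246704102)
```

Run:
```python
from h import *
from scipy.optimize import least_squares
for k in range(4):
    p,d,P,w,st=snap('wrist','w5')
    print(st['tool_pos'].round(2),st['orientation'].round(2),st['joint_vel'].round(2))
    g=cv2.GaussianBlur(cv2.cvtColor(p,cv2.COLOR_RGB2GRAY),(0,0),.6).astype(float)
    # maximise ring darkness for chamfer ring (r 18..19.5) at z=22 over the lower 3/4 of circle
    f,cx,cy,Rm,o=P
    def proj(X): c=(X-o)@Rm; return c[:,0]/c[:,2]*f+cx,c[:,1]/c[:,2]*f+cy
    a=np.radians(np.arange(150,390,4))+np.radians(16)
    best=[]
    for x in np.arange(548,562,.5):
        for y in np.arange(90,106,.5):
            u,v=proj(np.c_[x+18.7*np.cos(a),y+18.7*np.sin(a),np.full(len(a),22.)])
            best.append((cv2.remap(g.astype(np.float32),u.astype(np.float32)[None],v.astype(np.float32)[None],1).mean(),x,y))
    best.sort(); print(best[:4],best[200][0])
# leaf: stop line & front edge of lid, along mid line
u_=np.array([np.cos(np.radians(105.93)),np.sin(np.radians(105.93))]); pk=np.array(best[0][1:])
for c in (235,250,257,264,275):
    print(c,[(v,*( (w[v,c,:2]-pk)@u_+47,).__iter__().__class__.__name__ and (round(float((w[v,c,:2]-pk)@u_+47),1),round(float(w[v,c,2]))),int(g[v,c])) for v in list(range(36,90,2))+list(range(144,158,2))] if c==257 else [(v,round(float((w[v,c,:2]-pk)@u_+47),1),round(float(w[v,c,2]))) for v in range(42,62,2)])
```

```text
File "<stdin>", line 20
    print(c,[(v,*( (w[v,c,:2]-pk)@u_+47,).__iter__().__class__.__name__ and (round(float((w[v,c,:2]-pk)@u_+47),1),round(float(w[v,c,2]))),int(g[v,c])) for v in list(range(36,90,2))+list(range(144,158,2))] if c==257 else [(v,round(float((w[v,c,:2]-pk)@u_+47),1),round(float(w[v,c,2]))) for v in range(42,62,2)])
                                                                        ^^^
SyntaxError: invalid syntax
```

Run:
```python
from h import *
for k in range(3):
    p,d,P,w,st=snap('wrist','w5')
    print(st['tool_pos'].round(2),st['orientation'].round(2),st['joint_vel'].round(2))
    g=cv2.GaussianBlur(cv2.cvtColor(p,cv2.COLOR_RGB2GRAY),(0,0),.6).astype(np.float32)
    f,cx,cy,Rm,o=P
    def proj(X): c=(X-o)@Rm; return c[:,0]/c[:,2]*f+cx,c[:,1]/c[:,2]*f+cy
    a=np.radians(np.arange(166,406,4))
    best=[]
    for x in np.arange(548,562,.5):
        for y in np.arange(90,106,.5):
            u,v=proj(np.c_[x+18.7*np.cos(a),y+18.7*np.sin(a),np.full(len(a),22.)])
            best.append((float(cv2.remap(g,u.astype(np.float32)[None],v.astype(np.float32)[None],1).mean()),float(x),float(y)))
    best.sort(); print(best[:4],best[200][0])
U=np.array([np.cos(np.radians(105.93)),np.sin(np.radians(105.93))]); pk=np.array(best[0][1:])
for c in (235,257,275):
    print(c,[(v,round(float((w[v,c,:2]-pk)@U+47),1),round(float(w[v,c,2])),int(g[v,c])) for v in list(range(40,66,2))+list(range(146,156,2))])
```

```text
[573.52  30.65 119.45] [-1.7999e+02 -1.0000e-02  1.0581e+02] [ 2.31 -0.68 -1.28  0.38  0.65  0.36]
[(86.97679138183594, 554.5, 99.5), (87.20891571044922, 554.0, 99.5), (87.7125015258789, 554.5, 100.0), (87.90571594238281, 554.0, 100.0)] 99.7328109741211
[572.91  31.65 119.48] [-1.7997e+02 -3.0000e-02  1.0589e+02] [ 1.49 -0.59 -0.69  0.2   0.13  0.06]
[(86.34886169433594, 554.5, 99.5), (86.87692260742188, 554.0, 99.5), (87.10651397705078, 554.5, 100.0), (87.35562896728516, 555.0, 99.5)] 99.84574890136719
[572.54  32.31 119.55] [-1.7996e+02 -3.0000e-02  1.0596e+02] [ 1.01 -0.47 -0.33  0.08 -0.08 -0.13]
[(86.78366088867188, 554.5, 99.5), (86.90975189208984, 554.0, 99.5), (87.20330047607422, 554.5, 100.0), (87.43428039550781, 554.0, 100.0)] 99.95896911621094
235 [(40, 105.8, 42, 54), (42, 104.6, 41, 61), (44, 103.2, 41, 74), (46, 101.7, 41, 78), (48, 100.5, 40, 77), (50, 99.1, 40, 74), (52, 97.4, 42, 70), (54, 96.3, 40, 80), (56, 92.0, 56, 172), (58, 91.3, 52, 80), (60, 91.1, 45, 80), (62, 90.4, 41, 167), (64, 88.9, 41, 103), (146, 21.6, 21, 108), (148, 20.0, 22, 107), (150, 17.9, 21, 107), (152, 15.9, 20, 108), (154, 17.3, 42, 92)]
257 [(40, 106.1, 41, 42), (42, 104.9, 40, 42), (44, 103.2, 41, 56), (46, 101.7, 42, 59), (48, 100.5, 41, 60), (50, 98.9, 41, 61), (52, 97.5, 41, 63), (54, 96.1, 41, 81), (56, 91.9, 56, 172), (58, 91.2, 53, 90), (60, 91.0, 45, 93), (62, 90.2, 42, 172), (64, 88.7, 42, 122), (146, 20.5, 11, 72), (148, 20.2, 24, 85), (150, 20.0, 37, 136), (152, 18.3, 37, 165), (154, 17.4, 43, 124)]
275 [(40, 106.0, 41, 56), (42, 104.4, 42, 55), (44, 103.3, 40, 65), (46, 101.8, 41, 65), (48, 100.6, 40, 64), (50, 99.0, 41, 64), (52, 97.6, 41, 62), (54, 96.1, 41, 77), (56, 92.0, 56, 176), (58, 91.1, 53, 81), (60, 91.1, 45, 83), (62, 90.2, 42, 183), (64, 88.8, 42, 122), (146, 21.7, 21, 108), (148, 19.9, 21, 108), (150, 18.0, 22, 107), (152, 16.2, 22, 104), (154, 17.2, 42, 82)]
```

Run:
```python
from h import *
z=np.load('pics/w5.npz');st=readout.state();w=cloud(z['d'],pose('wrist',st));print(st['tool_pos'])
a=np.radians(st['orientation'][2]);q=w-st['tool_pos'];lx=q[...,0]*np.cos(a)+q[...,1]*np.sin(a);ly=q[...,0]*np.sin(a)-q[...,1]*np.cos(a);h=q[...,2]
for b in range(0,110,6):
    m=(h>b)&(h<=b+6)&(abs(ly)<90)&(abs(lx)<60)
    if m.sum()>5: print(b,m.sum(),'ly',ly[m].min().round(),ly[m].max().round(),'lx',lx[m].min().round(),lx[m].max().round())
```

```text
[572.41568395  32.69960564 119.64653307]
6 165 ly -16.0 15.0 lx 5.0 17.0
12 200 ly -22.0 26.0 lx 5.0 17.0
18 488 ly -28.0 28.0 lx -10.0 17.0
24 567 ly -29.0 29.0 lx -11.0 17.0
30 2963 ly -30.0 29.0 lx -16.0 17.0
36 420 ly -29.0 29.0 lx -11.0 12.0
42 381 ly -29.0 29.0 lx -12.0 12.0
48 677 ly -34.0 33.0 lx -11.0 13.0
54 906 ly -46.0 47.0 lx -7.0 15.0
60 1602 ly -49.0 49.0 lx -13.0 14.0
66 4240 ly -52.0 52.0 lx -13.0 14.0
72 2104 ly -54.0 54.0 lx -13.0 17.0
78 2925 ly -57.0 56.0 lx -13.0 18.0
84 5355 ly -60.0 60.0 lx -13.0 18.0
90 5928 ly -63.0 63.0 lx -9.0 18.0
96 6722 ly -65.0 66.0 lx 1.0 19.0
102 5911 ly -65.0 65.0 lx 6.0 21.0
108 2048 ly -58.0 59.0 lx 14.0 21.0
```

Call:
{"name": "drive_tool", "arguments": {
  "commands": [
    {"dp": [-0.006,0.022,0],"spin": 0,"gripper": 0.2},
    {"dp": [-0.012,0.044,0],"spin": 0,"gripper": 0.2},
    {"dp": [-0.018,0.066,0],"spin": 0,"gripper": 0.2},
    {"dp": [-0.018,0.066,-0.02],"spin": 0,"gripper": 0.2},
    {"dp": [-0.018,0.066,-0.04],"spin": 0,"gripper": 0.2},
    {"dp": [-0.018,0.066,-0.06],"spin": 0,"gripper": 0.2},
    {"dp": [-0.018,0.066,-0.06],"spin": 0,"gripper": 0.2},
    {"dp": [-0.018,0.066,-0.06],"spin": 0,"gripper": 0.2}
  ]
}}

```text
clock: 6.6
tool_pos: [555.1, 98.7, 60.7]
orientation: [180.0, 0.0, 106.0]
contact_force: [-0.5, -0.1, -0.8]
grip_width: 31.0
finger_force: 59.7
```

Call:
{"name": "drive_tool", "arguments": {
  "commands": [
    {"dp": [-0.0005,-0.0005,-0.015],"spin": 0,"gripper": 0.2},
    {"dp": [-0.0005,-0.0005,-0.03],"spin": 0,"gripper": 0.2},
    {"dp": [-0.0005,-0.0005,-0.037],"spin": 0,"gripper": 0.2},
    {"dp": [-0.0005,-0.0005,-0.039],"spin": 0,"gripper": 0.2},
    {"dp": [-0.0005,-0.0005,-0.041],"spin": 0,"gripper": 0.2},
    {"dp": [-0.0005,-0.0005,-0.043],"spin": 0,"gripper": 0.2},
    {"dp": [-0.0005,-0.0005,-0.045],"spin": 0,"gripper": 0.2},
    {"dp": [-0.0005,-0.0005,-0.046],"spin": 0,"gripper": 0.2}
  ]
}}

```text
clock: 7.6
tool_pos: [554.5, 97.5, 14.0]
orientation: [180.0, 0.0, 106.0]
contact_force: [-0.2, 0.3, -0.4]
grip_width: 31.2
finger_force: 59.7
```

Call:
{"name": "drive_tool", "arguments": {
  "commands": [
    {"dp": [0,0.0005,-0.001],"spin": 0,"gripper": 0.2},
    {"dp": [0,0.0005,-0.002],"spin": 0,"gripper": 0.2},
    {"dp": [0,0.0005,-0.003],"spin": 0,"gripper": 0.2},
    {"dp": [0,0.0005,-0.004],"spin": 0,"gripper": 0.2},
    {"dp": [0,0.0005,-0.005],"spin": 0,"gripper": 0.2},
    {"dp": [0,0.0005,-0.006],"spin": 0,"gripper": 0.2},
    {"dp": [0,0.0005,-0.007],"spin": 0,"gripper": 0.2},
    {"dp": [0,0.0005,-0.007],"spin": 0,"gripper": 0.2}
  ]
}}

```text
clock: 8.6
tool_pos: [554.6, 98.0, 9.3]
orientation: [180.0, 0.0, 106.0]
contact_force: [-7.2, -1.2, 21.0]
grip_width: 31.0
finger_force: 71.4
```

Call:
{"name": "drive_tool", "arguments": {
  "commands": [
    {"dp": [0,0,0.002],"spin": 0,"gripper": 0.2},
    {"dp": [0,0,0.003],"spin": 0,"gripper": 0.2},
    {"dp": [-0.001,0,0.003],"spin": 0,"gripper": 0.2},
    {"dp": [-0.001,0,0.003],"spin": 0,"gripper": 0.2},
    {"dp": [-0.001,0,0.003],"spin": 0,"gripper": 0.2},
    {"dp": [-0.001,0,0.003],"spin": 0,"gripper": 0.2},
    {"dp": [-0.001,0,0.003],"spin": 0,"gripper": 0.2},
    {"dp": [-0.001,0,0.003],"spin": 0,"gripper": 0.2}
  ]
}}

```text
clock: 9.6
tool_pos: [553.5, 98.0, 10.0]
orientation: [180.0, 0.0, 106.0]
contact_force: [0.5, 0.2, -1.9]
grip_width: 30.8
finger_force: 59.7
```

Run:
```python
from h import *
p,d,P,w,st=snap('wrist','w6'); print(st['tool_pos'],st['contact_force'],st['wrist_torque'])
snap('side','s6')
a=np.radians(105.93);q=w-np.array([554.6,98.5,0]);lx=q[...,0]*np.cos(a)+q[...,1]*np.sin(a);ly=q[...,0]*np.sin(a)-q[...,1]*np.cos(a)
hsv=cv2.cvtColor(p,cv2.COLOR_RGB2HSV)
m=(hsv[...,1]<60)&(abs(lx)<25)&(abs(ly)<20)&(w[...,2]>10)&(w[...,2]<60)
for zz in range(18,60,2):
    k=m&(abs(w[...,2]-zz)<1); 
    if k.sum()>5: print(zz,k.sum(),lx[k].min().round(1),lx[k].max().round(1),ly[k].min().round(1),ly[k].max().round(1))
i=cv2.resize(p[:,:,::-1][60:300,130:390],None,fx=1.9,fy=1.9,interpolation=cv2.INTER_CUBIC); s=cv2.imread('pics/s6.png')[160:270,160:290]
s=cv2.resize(s,None,fx=2.3,fy=i.shape[0]/s.shape[0]); cv2.imwrite('pics/c6.png',np.hstack([i,s])); print(i.shape,s.shape)
```

```text
[553.50697667  97.9830094    9.99876752] [ 0.49988706  0.22207385 -1.94821795] [0.00691979 0.01077322 0.02898498]
18 7 5.6 11.7 -13.7 13.9
20 13 5.8 12.4 -16.6 13.7
22 28 -24.9 13.1 -17.0 13.8
24 30 5.5 14.2 -16.9 14.0
26 24 9.7 15.0 -19.2 19.8
28 105 5.6 16.0 -19.7 19.0
30 106 5.2 16.8 -19.5 19.9
32 107 -24.8 16.7 -19.8 19.5
34 118 5.5 16.8 -19.5 20.0
36 123 5.2 16.9 -19.7 19.6
38 131 -9.9 16.9 -20.0 19.8
40 798 -15.9 24.9 -19.8 20.0
42 2440 -15.8 25.0 -20.0 19.8
44 93 -9.6 24.2 -19.9 20.0
46 56 -6.0 11.6 -19.6 19.7
48 84 -10.4 11.6 -19.9 19.9
50 72 -9.4 11.6 -19.9 19.9
52 84 -10.7 11.6 -19.7 19.8
54 82 -10.0 11.2 -20.0 20.0
56 98 -8.0 11.4 -19.6 20.0
58 103 -12.1 11.4 -19.8 19.7
(456, 494, 3) (456, 299, 3)
```

View pics/c6.png

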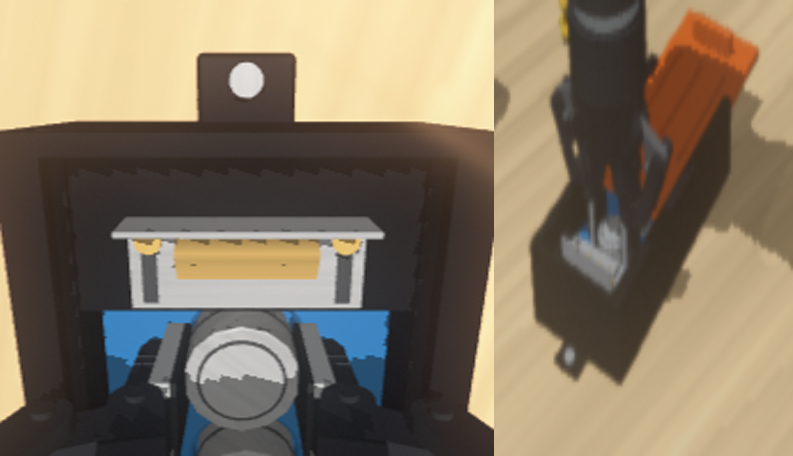

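The left view shows the follower gripped upright and well inside the pocket, with its top at z≈41.5, 3.5 mm above seated. The knuckles sit just above the case rim, which fits the resistance I felt. I'll release here, let it settle into the pocket, then retreat up.

Call:
{"name": "drive_tool", "arguments": {
  "commands": [
    {"dp": [0.0005,0,0],"spin": 0,"gripper": 0.38},
    {"dp": [0.0005,0,0],"spin": 0,"gripper": 0.4},
    {"dp": [0.0005,0,0],"spin": 0,"gripper": 0.42},
    {"dp": [0.0005,0,0],"spin": 0,"gripper": 0.44},
    {"dp": [0.0005,0,0.002],"spin": 0,"gripper": 0.46},
    {"dp": [0.0005,0,0.01],"spin": 0,"gripper": 0.46},
    {"dp": [0.0005,0,0.03],"spin": 0,"gripper": 0.46},
    {"dp": [0.0005,0,0.06],"spin": 0,"gripper": 0.46}
  ]
}}

```text
clock: 10.7
tool_pos: [553.3, 97.9, 70.4]
orientation: [-179.9, -0.0, 106.0]
contact_force: [0.6, 0.1, 0.4]
grip_width: 39.2
finger_force: 0.0
```

Run:
```python
from h import *
p,d,P,w,st=snap('wrist','w7'); print(st['tool_pos'],st['contact_force'],st['grip_width'])
a=np.radians(105.93);q=w-np.array([554.6,98.5,0]);lx=q[...,0]*np.cos(a)+q[...,1]*np.sin(a);ly=q[...,0]*np.sin(a)-q[...,1]*np.cos(a)
k=(abs(lx)<19)&(abs(ly)<19)&(w[...,2]>30)&(w[...,2]<48); print(k.sum(),np.percentile(w[...,2][k],[5,50,95]),lx[k].min(),lx[k].max(),ly[k].min(),ly[k].max())
k&=(w[...,2]>35); A=np.c_[lx[k],ly[k],np.ones(k.sum())]; print(np.linalg.lstsq(A,w[...,2][k],rcond=None)[0])
```

```text
[553.2771995   97.86347713  70.40946283] [0.57730816 0.1090803  0.36999934] 39.23366771823716
1422 [35.41595143 37.66863713 38.73844853] -16.270743586344153 16.78233205823028 -16.724525951969312 14.76779011352027
[-8.39771989e-03  5.22521150e-03  3.77048602e+01]
```

Seated and level, with its top at 37.7 mm. Next I'll close the jaws and go behind the rib.

Call:
{"name": "drive_tool", "arguments": {
  "commands": [
    {"dp": [0.005,-0.018,0.02],"spin": 0,"gripper": 0.3},
    {"dp": [0.017,-0.058,0.02],"spin": 0,"gripper": 0.2},
    {"dp": [0.029,-0.1,0.02],"spin": 0,"gripper": 0},
    {"dp": [0.041,-0.142,0.02],"spin": 0,"gripper": 0},
    {"dp": [0.053,-0.184,0.02],"spin": 0,"gripper": 0},
    {"dp": [0.0625,-0.216,0.02],"spin": 0,"gripper": 0},
    {"dp": [0.0665,-0.2305,0.02],"spin": 0,"gripper": 0},
    {"dp": [0.0665,-0.2305,0.02],"spin": 0,"gripper": 0}
  ]
}}

```text
clock: 11.75
tool_pos: [620.6, -132.8, 90.1]
orientation: [180.0, -0.0, 105.9]
contact_force: [0.4, 1.1, 0.8]
grip_width: -0.3
finger_force: 0.0
```

Run:
```python
from h import *
for _ in range(3): p,d,P,w,st=snap('wrist','w8')
print(st['tool_pos'],st['orientation'],st['contact_force'],st['grip_width'])
t=st['tool_pos'];a=np.radians(105.93);q=w-t;lx=q[...,0]*np.cos(a)+q[...,1]*np.sin(a);ly=q[...,0]*np.sin(a)-q[...,1]*np.cos(a)
hsv=cv2.cvtColor(p,cv2.COLOR_RGB2HSV);o=(hsv[...,0]<16)&(hsv[...,1]>150)
k=o&(w[...,2]>64)&(w[...,2]<74); print('rib top rel tcp lx',np.percentile(lx[k],[2,50,98]),'ly',np.percentile(ly[k],[2,50,98]),k.sum())
f=(~o)&(abs(ly)<22)&(abs(lx)<25)&(q[...,2]>-20)&(q[...,2]<60)
for b in range(0,50,4):
    m=f&(q[...,2]>b)&(q[...,2]<=b+4)
    if m.sum()>5: print('fing',b,m.sum(),lx[m].max().round(1),ly[m].min().round(),ly[m].max().round())
```

```text
[ 620.09953428 -131.4126165    89.96935177] [-1.79981918e+02 -4.76110371e-02  1.06006408e+02] [0.69220219 0.92851186 0.41142593] 0.5194194033432222
rib top rel tcp lx [19.45835989 24.43343781 28.55791234] ly [-24.06546491   0.0287153   23.36478283] 1010
fing 16 90 11.6 -12.0 12.0
fing 20 151 11.6 -14.0 13.0
fing 24 162 11.8 -14.0 13.0
fing 28 190 11.7 -14.0 13.0
fing 32 194 11.6 -14.0 13.0
fing 36 217 11.7 -14.0 13.0
fing 40 207 12.0 -14.0 13.0
fing 44 134 11.7 -14.0 13.0
fing 48 448 12.3 -11.0 11.0
```

Call:
{"name": "drive_tool", "arguments": {
  "commands": [
    {"dp": [0,0,-0.025],"spin": 0,"gripper": 0},
    {"dp": [0,0,-0.045],"spin": 0,"gripper": 0},
    {"dp": [0,0,-0.05],"spin": 0,"gripper": 0},
    {"dp": [-0.0011,0.0038,-0.05],"spin": 0,"gripper": 0},
    {"dp": [-0.0022,0.0077,-0.05],"spin": 0,"gripper": 0},
    {"dp": [-0.0038,0.0135,-0.05],"spin": 0,"gripper": 0},
    {"dp": [-0.0055,0.0192,-0.05],"spin": 0,"gripper": 0},
    {"dp": [-0.0071,0.025,-0.05],"spin": 0,"gripper": 0}
  ]
}}

```text
clock: 12.9
tool_pos: [613.5, -107.2, 40.3]
orientation: [180.0, 0.0, 106.0]
contact_force: [-0.2, -1.5, 0.3]
grip_width: -0.2
finger_force: 0.6
```

```bash
cat > look.py <<'E'
from h import *
import sys
p,d,P,w,st=snap('wrist',sys.argv[1]); t=st['tool_pos'];a=np.radians(105.93);q=w-np.array([554.6,98.5,0]);lx=q[...,0]*np.cos(a)+q[...,1]*np.sin(a)+47;ly=q[...,0]*np.sin(a)-q[...,1]*np.cos(a)
T=t-np.array([554.6,98.5,0]); print('tcp',t.round(1),'case x,y',round(T[0]*np.cos(a)+T[1]*np.sin(a)+47,1),round(T[0]*np.sin(a)-T[1]*np.cos(a),1),st['contact_force'].round(1))
hsv=cv2.cvtColor(p,cv2.COLOR_RGB2HSV);o=(hsv[...,0]<16)&(hsv[...,1]>190)&(hsv[...,2]>120)
k=o&(w[...,2]>47)&(w[...,2]<55)&(abs(ly)<30); r=o&(w[...,2]>64)&(w[...,2]<74)
if k.any(): print('lid front',[np.percentile(lx[k&(abs(ly-c)<3)],99.5).round(1) for c in (-25,-10,0,10,25)])
if r.any(): print('rib',np.percentile(lx[r],[2,50,98]),np.percentile(ly[r],[2,98]),r.sum())
s=(w[...,2]>51)&(w[...,2]<58)&(lx>88)&(lx<110)&(abs(ly)<36)&(p.min(-1)>60)&(hsv[...,1]<60)
if s.sum()>10: print('stop',np.percentile(lx[s],[2,10,50]),s.sum())
E
python3 look.py w9
```

```text
tcp [ 613.5 -107.2   40.3] case x,y -167.0 0.2 [-0.2 -1.5  0.3]
lid front [np.float64(-145.9), np.float64(-137.3), np.float64(-113.4), np.float64(-137.5), np.float64(-114.3)]
rib [-155.1301085  -147.49490005 -145.55724195] [-22.70042478  22.82555877] 851
```

Call:
{"name": "drive_tool", "arguments": {
  "commands": [
    {"dp": [-0.0014,0.0048,0],"spin": 0,"gripper": 0},
    {"dp": [-0.0027,0.0096,0],"spin": 0,"gripper": 0},
    {"dp": [-0.0041,0.0144,0],"spin": 0,"gripper": 0},
    {"dp": [-0.0055,0.0192,0],"spin": 0,"gripper": 0},
    {"dp": [-0.0069,0.024,0],"spin": 0,"gripper": 0},
    {"dp": [-0.0082,0.0288,0],"spin": 0,"gripper": 0},
    {"dp": [-0.0093,0.0327,0],"spin": 0,"gripper": 0},
    {"dp": [-0.0093,0.0327,0],"spin": 0,"gripper": 0}
  ]
}}

```text
clock: 13.95
tool_pos: [603.9, -74.3, 39.9]
orientation: [-180.0, -0.0, 106.0]
contact_force: [0.5, 0.2, -0.4]
grip_width: 0.2
finger_force: 0.0
```

Call:
{"name": "drive_tool", "arguments": {
  "commands": [
    {"dp": [-0.0003,0.001,0],"spin": 0,"gripper": 0},
    {"dp": [-0.0005,0.0019,0],"spin": 0,"gripper": 0},
    {"dp": [-0.0008,0.0029,0],"spin": 0,"gripper": 0},
    {"dp": [-0.0011,0.0038,0],"spin": 0,"gripper": 0},
    {"dp": [-0.0014,0.0048,0],"spin": 0,"gripper": 0},
    {"dp": [-0.0016,0.0058,0],"spin": 0,"gripper": 0},
    {"dp": [-0.0016,0.0058,0],"spin": 0,"gripper": 0},
    {"dp": [-0.0016,0.0058,0],"spin": 0,"gripper": 0}
  ]
}}

```text
clock: 14.95
tool_pos: [602.5, -68.9, 40.0]
orientation: [180.0, -0.0, 106.0]
contact_force: [-0.7, -0.5, -0.2]
grip_width: -0.2
finger_force: 0.0
```

```bash
python3 look.py w10
```

```text
tcp [602.5 -68.9  40. ] case x,y -127.1 0.1 [-0.7 -0.5 -0.2]
lid front [np.float64(-106.0), np.float64(-105.5), np.float64(-76.9), np.float64(-105.5), np.float64(-71.7)]
rib [-115.27679585 -106.29198481 -105.48905209] [-23.59652082  23.28279142] 489
```

Call:
{"name": "drive_tool", "arguments": {
  "commands": [
    {"dp": [-0.0001,0.0005,0],"spin": 0,"gripper": 0},
    {"dp": [-0.0003,0.001,0],"spin": 0,"gripper": 0},
    {"dp": [-0.0004,0.0014,0],"spin": 0,"gripper": 0},
    {"dp": [-0.0005,0.0019,0],"spin": 0,"gripper": 0},
    {"dp": [-0.0007,0.0024,0],"spin": 0,"gripper": 0},
    {"dp": [-0.0008,0.0029,0],"spin": 0,"gripper": 0},
    {"dp": [-0.0008,0.0029,0],"spin": 0,"gripper": 0},
    {"dp": [-0.0008,0.0029,0],"spin": 0,"gripper": 0}
  ]
}}

```text
clock: 16.0
tool_pos: [601.7, -66.0, 40.0]
orientation: [-180.0, -0.0, 106.0]
contact_force: [-0.1, -0.8, 0.5]
grip_width: 0.3
finger_force: 0.3
```

Call:
{"name": "drive_tool", "arguments": {
  "commands": [
    {"dp": [-0.0001,0.0005,0],"spin": 0,"gripper": 0},
    {"dp": [-0.0003,0.001,0],"spin": 0,"gripper": 0},
    {"dp": [-0.0004,0.0014,0],"spin": 0,"gripper": 0},
    {"dp": [-0.0005,0.0019,0],"spin": 0,"gripper": 0},
    {"dp": [-0.0007,0.0024,0],"spin": 0,"gripper": 0},
    {"dp": [-0.0008,0.0029,0],"spin": 0,"gripper": 0},
    {"dp": [-0.0008,0.0029,0],"spin": 0,"gripper": 0},
    {"dp": [-0.0008,0.0029,0],"spin": 0,"gripper": 0}
  ]
}}

```text
clock: 17.0
tool_pos: [601.0, -63.4, 40.0]
orientation: [-180.0, 0.0, 106.0]
contact_force: [0.0, -3.5, -0.8]
grip_width: -0.0
finger_force: 1.5
```

Call:
{"name": "drive_tool", "arguments": {
  "commands": [
    {"dp": [-0.0001,0.0003,0],"spin": 0,"gripper": 0},
    {"dp": [-0.0001,0.0005,0],"spin": 0,"gripper": 0},
    {"dp": [-0.0002,0.0008,0],"spin": 0,"gripper": 0},
    {"dp": [-0.0003,0.001,0],"spin": 0,"gripper": 0},
    {"dp": [-0.0004,0.0013,0],"spin": 0,"gripper": 0},
    {"dp": [-0.0004,0.0016,0],"spin": 0,"gripper": 0},
    {"dp": [-0.0005,0.0019,0],"spin": 0,"gripper": 0},
    {"dp": [-0.0005,0.0019,0],"spin": 0,"gripper": 0}
  ]
}}

```text
clock: 18.0
tool_pos: [600.9, -62.6, 40.2]
orientation: [180.0, 0.2, 105.9]
contact_force: [2.4, -7.0, -1.2]
grip_width: -0.5
finger_force: 3.8
```

Call:
{"name": "drive_tool", "arguments": {
  "commands": [
    {"dp": [-0.0001,0.0003,0],"spin": 0,"gripper": 0},
    {"dp": [-0.0001,0.0005,0],"spin": 0,"gripper": 0},
    {"dp": [-0.0002,0.0007,0],"spin": 0,"gripper": 0},
    {"dp": [-0.0003,0.0009,0],"spin": 0,"gripper": 0},
    {"dp": [-0.0003,0.0011,0],"spin": 0,"gripper": 0},
    {"dp": [-0.0004,0.0013,0],"spin": 0,"gripper": 0},
    {"dp": [-0.0004,0.0014,0],"spin": 0,"gripper": 0},
    {"dp": [-0.0004,0.0014,0],"spin": 0,"gripper": 0}
  ]
}}

```text
clock: 19.0
tool_pos: [600.9, -61.9, 40.3]
orientation: [180.0, 0.2, 105.9]
contact_force: [3.0, -9.1, -0.2]
grip_width: 0.1
finger_force: 4.7
```

Call:
{"name": "drive_tool", "arguments": {
  "commands": [
    {"dp": [-0.0001,0.0003,0],"spin": 0,"gripper": 0},
    {"dp": [-0.0001,0.0005,0],"spin": 0,"gripper": 0},
    {"dp": [-0.0002,0.0007,0],"spin": 0,"gripper": 0},
    {"dp": [-0.0003,0.0009,0],"spin": 0,"gripper": 0},
    {"dp": [-0.0003,0.0011,0],"spin": 0,"gripper": 0},
    {"dp": [-0.0004,0.0013,0],"spin": 0,"gripper": 0},
    {"dp": [-0.0004,0.0014,0],"spin": 0,"gripper": 0},
    {"dp": [-0.0004,0.0014,0],"spin": 0,"gripper": 0}
  ]
}}

```text
clock: 20.0
tool_pos: [600.1, -59.0, 40.3]
orientation: [180.0, 0.1, 105.9]
contact_force: [0.7, -4.6, 1.0]
grip_width: -0.1
finger_force: 2.6
```

Call:
{"name": "drive_tool", "arguments": {
  "commands": [
    {"dp": [-0.0001,0.0003,0],"spin": 0,"gripper": 0},
    {"dp": [-0.0001,0.0005,0],"spin": 0,"gripper": 0},
    {"dp": [-0.0002,0.0007,0],"spin": 0,"gripper": 0},
    {"dp": [-0.0003,0.0009,0],"spin": 0,"gripper": 0},
    {"dp": [-0.0003,0.0011,0],"spin": 0,"gripper": 0},
    {"dp": [-0.0004,0.0013,0],"spin": 0,"gripper": 0},
    {"dp": [-0.0004,0.0014,0],"spin": 0,"gripper": 0},
    {"dp": [-0.0004,0.0014,0],"spin": 0,"gripper": 0}
  ]
}}

```text
clock: 21.0
tool_pos: [599.6, -57.3, 40.3]
orientation: [180.0, 0.0, 106.0]
contact_force: [2.5, -5.0, 1.5]
grip_width: -0.4
finger_force: 2.6
```

Call:
{"name": "drive_tool", "arguments": {
  "commands": [
    {"dp": [-0.0001,0.0003,0],"spin": 0,"gripper": 0},
    {"dp": [-0.0001,0.0005,0],"spin": 0,"gripper": 0},
    {"dp": [-0.0002,0.0008,0],"spin": 0,"gripper": 0},
    {"dp": [-0.0003,0.001,0],"spin": 0,"gripper": 0},
    {"dp": [-0.0004,0.0013,0],"spin": 0,"gripper": 0},
    {"dp": [-0.0004,0.0016,0],"spin": 0,"gripper": 0},
    {"dp": [-0.0005,0.0019,0],"spin": 0,"gripper": 0},
    {"dp": [-0.0005,0.0019,0],"spin": 0,"gripper": 0}
  ]
}}

```text
clock: 22.0
tool_pos: [598.7, -55.2, 40.0]
orientation: [180.0, -0.0, 106.0]
contact_force: [0.5, 0.6, 0.3]
grip_width: 0.1
finger_force: 0.0
```

```bash
python3 look.py w11
```

```text
tcp [598.7 -55.2  40. ] case x,y -112.9 0.2 [0.5 0.6 0.3]
lid front [np.float64(-89.9), np.float64(-89.9), np.float64(-62.7), np.float64(-89.8), np.float64(-63.9)]
rib [-99.27718664 -90.28994172 -89.59769501] [-22.98718398  22.96388192] 425
```

Call:
{"name": "drive_tool", "arguments": {
  "commands": [
    {"dp": [-0.0001,0.0003,0],"spin": 0,"gripper": 0},
    {"dp": [-0.0001,0.0005,0],"spin": 0,"gripper": 0},
    {"dp": [-0.0002,0.0008,0],"spin": 0,"gripper": 0},
    {"dp": [-0.0003,0.001,0],"spin": 0,"gripper": 0},
    {"dp": [-0.0004,0.0013,0],"spin": 0,"gripper": 0},
    {"dp": [-0.0004,0.0016,0],"spin": 0,"gripper": 0},
    {"dp": [-0.0005,0.0019,0],"spin": 0,"gripper": 0},
    {"dp": [-0.0005,0.0019,0],"spin": 0,"gripper": 0}
  ]
}}

```text
clock: 23.05
tool_pos: [598.3, -53.4, 40.0]
orientation: [180.0, 0.0, 106.0]
contact_force: [1.7, 0.4, -0.8]
grip_width: 0.2
finger_force: 0.4
```

Call:
{"name": "drive_tool", "arguments": {
  "commands": [
    {"dp": [-0.0001,0.0002,0],"spin": 0,"gripper": 0},
    {"dp": [-0.0001,0.0003,0],"spin": 0,"gripper": 0},
    {"dp": [-0.0001,0.0005,0],"spin": 0,"gripper": 0},
    {"dp": [-0.0002,0.0006,0],"spin": 0,"gripper": 0},
    {"dp": [-0.0002,0.0008,0],"spin": 0,"gripper": 0},
    {"dp": [-0.0003,0.001,0],"spin": 0,"gripper": 0},
    {"dp": [-0.0003,0.001,0],"spin": 0,"gripper": 0},
    {"dp": [-0.0003,0.001,0],"spin": 0,"gripper": 0}
  ]
}}

```text
clock: 24.05
tool_pos: [598.1, -53.4, 40.1]
orientation: [-180.0, 0.1, 105.9]
contact_force: [0.5, -5.9, -1.2]
grip_width: -0.1
finger_force: 3.1
```

```bash
python3 look.py w12
```

```text
tcp [598.1 -53.4  40.1] case x,y -111.0 0.2 [ 0.5 -5.9 -1.2]
lid front [np.float64(-89.7), np.float64(-89.7), np.float64(-60.9), np.float64(-89.4), np.float64(-66.6)]
rib [-98.98726094 -90.14371763 -89.4338993 ] [-23.17512295  23.98539366] 396
```

The force rose to 5.9 N with no more motion: the lid is against the stop. I'll back off, rise and look.

Call:
{"name": "drive_tool", "arguments": {
  "commands": [
    {"dp": [0.001,-0.004,0],"spin": 0,"gripper": 0},
    {"dp": [0.003,-0.01,0.0],"spin": 0,"gripper": 0},
    {"dp": [0.003,-0.01,0.03],"spin": 0,"gripper": 0},
    {"dp": [0.003,-0.01,0.08],"spin": 0,"gripper": 0},
    {"dp": [-0.005,0.02,0.09],"spin": 0,"gripper": 0},
    {"dp": [-0.015,0.05,0.09],"spin": 0,"gripper": 0},
    {"dp": [-0.025,0.085,0.09],"spin": 0,"gripper": 0},
    {"dp": [-0.025,0.085,0.09],"spin": 0,"gripper": 0}
  ]
}}

```text
clock: 25.1
tool_pos: [572.2, 34.7, 130.1]
orientation: [-180.0, -0.1, 106.1]
contact_force: [1.5, 0.2, -0.6]
grip_width: -0.3
finger_force: 0.0
```

```bash
python3 look.py w13a >/dev/null; python3 look.py w13a>/dev/null; python3 look.py w13; python3 -c "
import cv2
i=cv2.imread('pics/w13.png')[0:200,150:370];cv2.imwrite('pics/c13.png',cv2.resize(i,None,fx=2.9,fy=2.9,interpolation=cv2.INTER_CUBIC))"
```

```text
tcp [573.   32.8 130.1] case x,y -21.2 -0.3 [-1.  -1.   0.7]
lid front [np.float64(-23.9), np.float64(-15.7), np.float64(20.7), np.float64(-11.7), np.float64(-11.3)]
stop [92.0197259  92.11139045 92.86392716] 197
```

View pics/c13.png

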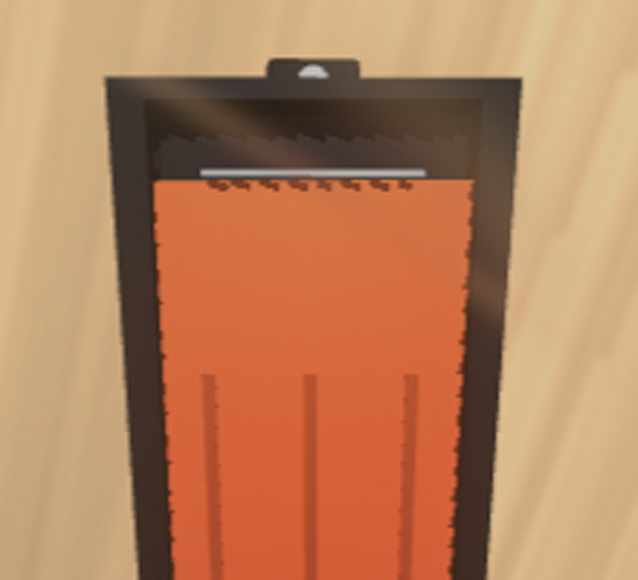

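Run:
```python
from h import *
z=np.load('pics/w13.npz');p,d=z['p'],z['d'];w=cloud(d,pose('wrist',readout.state()))
a=np.radians(105.93);q=w-np.array([554.6,98.5,0]);lx=q[...,0]*np.cos(a)+q[...,1]*np.sin(a)+47
for c in (210,235,258,280,305): print(c,[(v,round(float(lx[v,c]),1),round(float(w[v,c,2])),p[v,c].tolist()) for v in range(56,66)])
```

```text
210 [(56, 97.6, 39, [60, 50, 46]), (57, 96.5, 41, [60, 50, 46]), (58, 95.8, 41, [60, 50, 45]), (59, 95.1, 41, [61, 50, 46]), (60, 94.3, 41, [60, 49, 45]), (61, 93.6, 41, [61, 50, 45]), (62, 91.1, 51, [168, 96, 59]), (63, 90.6, 50, [212, 114, 68]), (64, 89.9, 50, [213, 115, 68]), (65, 89.1, 50, [213, 116, 68])]
235 [(56, 97.4, 41, [72, 56, 50]), (57, 96.4, 42, [69, 54, 48]), (58, 93.3, 56, [119, 112, 109]), (59, 92.5, 56, [181, 177, 174]), (60, 91.7, 57, [128, 123, 120]), (61, 91.6, 53, [73, 63, 58]), (62, 91.2, 51, [171, 101, 63]), (63, 90.5, 51, [131, 65, 39]), (64, 89.9, 50, [127, 62, 35]), (65, 89.0, 51, [165, 86, 51])]
258 [(56, 97.4, 41, [82, 60, 52]), (57, 96.8, 40, [86, 62, 52]), (58, 93.3, 55, [128, 113, 107]), (59, 92.5, 56, [182, 172, 168]), (60, 91.5, 58, [159, 146, 141]), (61, 91.7, 52, [103, 76, 65]), (62, 91.3, 50, [171, 103, 65]), (63, 90.5, 51, [204, 115, 70]), (64, 89.7, 51, [205, 115, 69]), (65, 89.1, 50, [207, 115, 69])]
280 [(56, 97.5, 40, [73, 57, 50]), (57, 97.0, 39, [72, 55, 48]), (58, 95.8, 41, [121, 112, 109]), (59, 92.6, 56, [183, 178, 175]), (60, 91.8, 56, [157, 151, 148]), (61, 91.7, 53, [83, 70, 64]), (62, 91.4, 50, [128, 65, 40]), (63, 90.6, 50, [129, 64, 37]), (64, 89.8, 51, [130, 64, 38]), (65, 89.0, 51, [207, 114, 67])]
305 [(56, 97.3, 41, [96, 72, 58]), (57, 96.6, 41, [95, 71, 57]), (58, 95.9, 41, [95, 71, 57]), (59, 95.0, 42, [95, 71, 57]), (60, 94.5, 41, [95, 71, 57]), (61, 93.8, 40, [95, 71, 56]), (62, 91.4, 50, [202, 114, 71]), (63, 90.5, 51, [206, 116, 71]), (64, 89.9, 50, [207, 116, 71]), (65, 89.1, 51, [207, 115, 71])]
```

Stop face at 91.7 mm and lid front at about 91.5 mm: the lid is home against an unbent stop, and the robot is clear.

```bash
python3 -c "
from cell import manip; print(manip.job_done())"
```

```text
the job is handed in; nothing more can be done
None
```

The job is handed in: the follower stands level in its pocket, and the lid has snapped over the ridge and rests against the end stop, which is not bent (about 6 N final push, roughly 25 s).

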